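Slide the chocolate mould home into the corner stop

TASK

Gently push the tray-like chocolate mould along the worktop until it sits fully home in the inner corner of the L-shaped metal stop: its long far side flush against the stop's long bar and its left end flush against the stop's short bar. Only push it with the fingers, never lift or tip it, leave the glasses, sweets, sugar caddy and teaspoon where they are, and finish with the hand clear of everything.

Things in the scene. Friction and masses are not known exactly. Their poses are not given: they have to be found in the camera images.
- mould: Loose chocolate mould: light grey open tray with 3 x 5 cavities of set brown chocolates, 100 mm along x, 160 mm along y, 26 mm high, upright outer walls 4 mm thick, 0.25 to 0.5 kg; slides on the worktop. Origin: centre of its underside. Its +x long side goes against the stop's long bar, its +y end against the short bar; it starts turned at most 18 degrees from that.
- corner_stop: L-shaped dark steel stop screwed to the worktop, bars 22 mm wide, 26 mm high. Origin: inner corner, on the worktop. The long bar's inner face is the plane x = 0 and runs 240 mm towards -y (the robot's right); the short bar's inner face is the plane y = 0 and runs 110 mm towards -x (the robot). The mould starts inside the L, nearer and more to the right than its home, clear of both bars.
- home (a point): Where the mould's origin lies when it is home: x = -50 mm, y = -80 mm in the stop's frame, on the worktop; the mould's axes are then parallel to the stop's. Nothing is drawn there.
- shot_glass_a: Small clear shot glass, 49 mm across, 62 mm high, loose bystander; origin at the centre of its underside.
- shot_glass_b: A second such shot glass, 49 mm across, 62 mm high, loose bystander; origin at the centre of its underside.
- star_sweet: Star-shaped wrapped sweet, 51 x 48 x 20 mm, loose bystander; origin at the centre of its underside.
- twist_sweet: Sweet in a twisted wrapper, 45 x 71 x 32 mm, loose bystander; origin at the centre of its underside.
- sugar_caddy: Open black caddy of sugar packets, 65 x 150 x 68 mm (long along its y), loose bystander at the front right (a like one at the back is fixed); origin at the centre of its underside.
- teaspoon: Teaspoon, 132 mm long along its x, 26 mm wide, 9 mm high, loose bystander lying on the right; origin at the centre of its underside.
Mind the look-alikes: they are no part of the job. What is meant by the mould is not blue, and is the larger of those in its own colour.

How it is judged:
By the outcome, as a careful person would: the job done as asked, in the order asked, and still so for the second after the job is handed in, with the robot touching nothing.
It also fails if it takes over 59 s, if anything falls off the work surface, if the arm or the gripper's body presses on something with over 40 N, if the wrist force passes 120 N, or if a joint passes its speed limit or range.

ROBOT

A 7-joint arm with a two-finger parallel gripper is mounted at the origin on a cart in front of the work surface, level with it; the furniture and walls round the work are solid. World frame = base frame: x ahead of the robot, y to its left, z up, the work surface at z = 0. Lengths are in m, angles in rad, forces in N, time in s.
With the tool pointing down it reaches from about 0.4 to 0.85 m from the base axis. Payload 6.9 kg.
Tool frame: the origin (TCP) lies midway between the tips of the shut fingers; the grasp point (between the pads) lies behind it (ctrl.pinch_z is the z of the grasp point in the tool frame, in m); z points along the fingers, y is the direction in which the jaws open and shut (so a half turn about z gives the same grasp; the last joint's range is limited). The gripper opens to 85 mm and grips with 20 to 120 N. Pads are 22 mm wide; open, the fingers measure 114 mm over their backs; the gripper's body (76 mm by 85 mm) begins 54 mm behind the grasp point. The pads swing forward as they close: fully open they stand 13 mm farther back than shut.
Start: joints at [-1.063, 0.507, -0.238, 1.5, 0.126, 1.149, -0.155], TCP at [0.244, 0.575, 0.231] pointing down, gripper open.
Joint ranges: [-3.08, 3.08], [-0.24, 2.05], [-1.43, 1.35], [0, 2.5], [-1.52, 4.66], [0.17, 1.96], [-2.89, 2.89]. Speed limits (rad/s): [2.39, 2.39, 3.14, 3.14, 3.14, 3.14, 3.14].

INTERFACE

Orientations are given as a unit quaternion [w, x, y, z].
In Python, from station import ctrl, get_state, vision, ticket, models gives the robot as it stands. Calls block until the motion is done:
- ctrl.movep(position, orientation): joint-space move of the TCP to a pose.
- ctrl.movel(position, frame=None, max_speed=0.15): straight line of the TCP; frame=None keeps the orientation; max_speed is the mean speed in m/s.
- ctrl.set_joints(angles): joint-space move.
- ctrl.ungrasp() and ctrl.close_gripper(force=None): open the fingers fully, or close them until they stop; force is the grip in N (None keeps the last).
- ctrl.pause(seconds).
- ctrl.ik(position, orientation): joint angles nearest the present ones, or None.
- get_state(): the state.
- vision.grab_frame(name): name is "scene" or "side" or "wrist"; returns (picture, depth): 384x512x3 uint8, blue, green, red; 384x512 float32, m along the optical axis (not along the pixel's ray), 0 where there is no reading.
- vision.camera_info(name): a dict with "mtx" (3x3 intrinsics, pixels), "dist_coeffs" ([k1, k2, p1, p2, k3] as OpenCV has them; the pictures are not rectified), "R" (3x3) and "t" (3): a world point X has camera coordinates R X + t; the wrist camera has in their place "hand_eye" (4x4, takes a point from camera to tool coordinates, whose origin is the TCP and whose axes are the flange's). Camera axes: x right, y down, z forward; pixel columns grow to the right and rows downward; lengths in m; the calibration is good to about 2 mm. A picture is of the moment at which its call begins: read the wrist's pose just before it. camera_info takes no time and is no camera call.
A pose or a line that the arm cannot do raises ctrl.Unreachable and nothing moves.
- ticket.close_job(): hands the job in, once; it reports no verdict.
Trained networks look in the newest picture that a camera, given by its name, has taken for a name from the list of things; names that differ only in an ending like _2 or _b are one class to them, and where a whole thing is asked for, a point or a joint stands for the part that bears it (a point fixed in the world has none). Each returns a list of dicts, best first, with "p" (0 to 1); they miss things now and then, are a little off and sometimes report something else, mostly with a low value. They report only what shows in the picture. A call takes as long as a camera call. They do not tell look-alikes from the thing itself.
- models.recognise(camera, target): "point" ([column, row] in pixels, amid what is visible of it).
- models.masks_of(camera, target): "mask" (384x512 bool, what is visible of it) and "point" ([column, row] in pixels, amid what is visible of it).
The state is a dict: "time": time; "qpos": joint angles; "qd": joint speeds; "tau": joint torques, N m; "tcp_pos": TCP position; "eef_rot": TCP orientation; "contact_force": force on the tool from outside, world axes, zero at the start; "wrist_torque": the same for the moment, N m; "width": finger opening in m.
Only numpy, scipy, OpenCV 4.12 (cv2) and the standard library are available. Lean on these libraries where they do the work, as an engineer would, in place of code of your own. Each camera call takes 0.05 s, during which the arm holds its last target.

## Working session

There is one attempt and no reset: what is moved stays moved. The work goes in short steps, each a Python script; the robot and the scene stay as the last script left them, time stands still between calls to the robot, and variables do not carry over. Pictures are saved under pics/ and viewed, and the job is handed in when it is done.

```bash
ls; mkdir -p pics
python3 - <<'E'
from station import ctrl, get_state, vision
import cv2
for c in ("scene","side","wrist"):
    im,d=vision.grab_frame(c); cv2.imwrite(f"pics/a_{c}.png",im)
    i=vision.camera_info(c); print(c,{k:(v.tolist() if hasattr(v,'tolist') else v) for k,v in i.items()})
print(get_state(), ctrl.pinch_z)
E
```

```text
pics
scene {'mtx': [[446.81206700816466, 0.0, 253.90756782313207], [0.0, 446.81206700816466, 188.85820140585895], [0.0, 0.0, 1.0]], 'dist_coeffs': [-0.01993996068500406, 0.0, 0.0, 0.0, 0.0], 'R': [[0.8467383095320421, -0.531807246807571, -0.014672675753625797], [-0.39817581248874323, -0.6151983943257192, -0.6804314498669107], [0.3528317694309129, 0.5819896802023282, -0.7326648310231921]], 't': [-0.5310033168238314, 0.24361904643967616, 0.9713922866934761]}
side {'mtx': [[453.381233929117, 0.0, 255.7207246112403], [0.0, 453.381233929117, 188.47342156481372], [0.0, 0.0, 1.0]], 'dist_coeffs': [-0.18576520747393033, 0.0, 0.0, 0.0, 0.0], 'R': [[0.2316006258917934, -0.9726475971100235, -0.01782699982124733], [-0.7282982708716462, -0.16121055729725042, -0.6660276156896802], [0.6449362594333643, 0.16723578579959233, -0.7457140291130997]], 't': [-0.18837090261025022, 0.45750858735236677, 1.121688021339338]}
wrist {'mtx': [[288.196005920626, 0.0, 259.9775434961102], [0.0, 288.196005920626, 188.10255158063583], [0.0, 0.0, 1.0]], 'dist_coeffs': [-0.059608750483220826, 0.0, 0.0, 0.0, 0.0], 'hand_
[... 324 characters left out ...]
array([-1.06346373,  0.50814048, -0.2375072 ,  1.50090948,  0.12568989,
        1.14886274, -0.15483159]), 'qd': array([ 1.55082291e-06, -2.41426931e-03, -5.76528377e-04, -2.80144333e-03,
       -2.58222686e-04, -1.05417426e-03,  1.53478568e-04]), 'tau': array([-2.70195385e-03, -6.21002340e+01, -2.18900040e+00, -2.49842191e+01,
        1.28824054e-02,  9.04985704e-03, -3.73424214e-06]), 'tcp_pos': array([0.24436884, 0.57484212, 0.23062868]), 'eef_rot': array([-1.20961897e-04,  1.99596325e-01,  9.79877982e-01, -6.57454837e-04]), 'contact_force': array([ 0.3883264 , -0.30185467,  0.25924309]), 'wrist_torque': array([ 0.02535333,  0.00073962, -0.02923048]), 'width': 0.08529925917600933} -0.0187
```

View pics/a_scene.png

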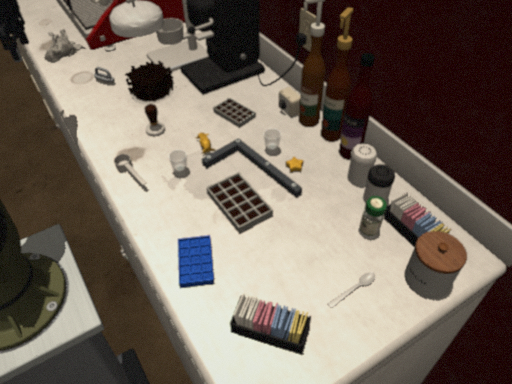

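View pics/a_side.png

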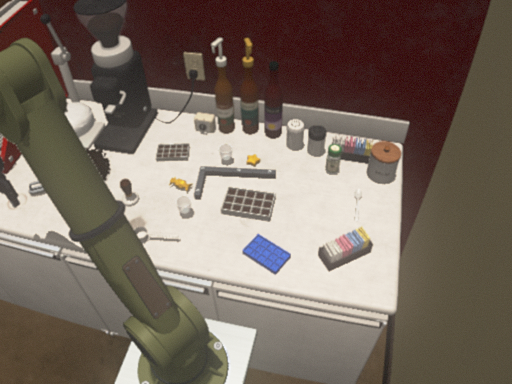

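The picks for the mould are scene (240,201), grey and large inside the L; (235,111), grey but smaller and outside the L; and (196,260), blue. The first fits. I'll confirm it in a crop and measure.

```bash
cat > h.py <<'E'
import numpy as np, cv2
from station import ctrl, get_state, vision, ticket, models
def world(cam,d,mask):
    i=vision.camera_info(cam); v,u=np.nonzero(mask&(d>0)); z=d[v,u]
    p=cv2.undistortPoints(np.c_[u,v].astype(np.float32)[:,None],np.array(i["mtx"]),np.array(i["dist_coeffs"]))[:,0]
    C=np.c_[p*z[:,None],z]; return (C-np.array(i["t"]))@np.array(i["R"])
def onplane(cam,uv,h):
    i=vision.camera_info(cam); R=np.array(i["R"]);t=np.array(i["t"])
    p=cv2.undistortPoints(np.float32(uv).reshape(-1,1,2),np.array(i["mtx"]),np.array(i["dist_coeffs"]))[:,0]
    D=np.c_[p,np.ones(len(p))]@R; o=-R.T@t; return o+D*((h-o[2])/D[:,2])[:,None]
E
python3 - <<'E'
from h import *
np.set_printoptions(precision=4,suppress=True)
for c in("scene","side"):
    im,d=vision.grab_frame(c); np.savez(f"f_{c}.npz",im=im,d=d)
    for t in("mould","corner_stop","shot_glass_a","star_sweet","twist_sweet","sugar_caddy","teaspoon"):
        for k,r in enumerate(models.masks_of(c,t)):
            m=r["mask"]; w=world(c,d,m); 
            if r["p"]<.3 or len(w)<10: continue
            print(c,t,k,round(r["p"],2),r["point"],len(w),"med",np.median(w,0),"lo",np.percentile(w,3,0),"hi",np.percentile(w,97,0))
            if t in("mould","corner_stop"):
                np.save(f"m_{c}_{t}_{k}.npy",m)
                top=w[(w[:,2]>.018)&(w[:,2]<.035)]
                if len(top)>20: print("   rect",cv2.minAreaRect(np.float32(top[:,:2]*1000)), np.median(top[:,2]))
i=cv2.imread("pics/a_scene.png")[90:290,170:310]; cv2.imwrite("pics/crop1.png",cv2.resize(i,None,fx=3,fy=3,interpolation=cv2.INTER_CUBIC)[:600])
print(get_state()["time"])
E
```

```text
scene mould 0 0.9 [234.4, 113.9] 730 med [0.7369 0.2911 0.0165] lo [0.6957 0.2357 0.0041] hi [0.7801 0.3557 0.0225]
   rect ((737.2880859375, 297.0932312011719), (77.36354064941406, 123.76910400390625), 15.55674934387207) 0.019816971143196707
scene mould 1 0.74 [242.9, 206.4] 2241 med [ 0.555  -0.0413  0.0208] lo [ 0.5092 -0.1128  0.0051] hi [0.6067 0.0442 0.0286]
   rect ((559.4719848632812, -32.52147674560547), (101.033447265625, 164.24606323242188), 1.5213603973388672) 0.02172066995575079
scene mould 2 0.71 [194.9, 258.7] 1605 med [ 0.3836 -0.1349  0.0164] lo [ 0.3397 -0.1941  0.0118] hi [ 0.4286 -0.0721  0.0225]
   rect ((384.915771484375, -131.65621948242188), (125.0604476928711, 76.16967010498047), 67.1080093383789) 0.01988385023535569
scene corner_stop 0 0.63 [178.6, 161.8] 386 med [0.4847 0.1491 0.0453] lo [0.4636 0.1357 0.0071] hi [0.5061 0.1813 0.0642]
   rect ((486.6813659667969, 157.16941833496094), (44.218711853027344, 36.9997673034668), 56.133338928222656) 0.028429226815407507
scene corner_stop 1 0.61 [250.7, 161.0] 1443 med [0.675  0.0861 0.0252] lo [ 0.5534 -0.0893  0
[... 2255 characters left out ...]
0.0398] lo [ 0.7209  0.0719 -0.0024] hi [0.8272 0.1276 0.0626]
side shot_glass_a 1 0.64 [181.9, 203.6] 229 med [0.4848 0.1556 0.0413] lo [0.4609 0.134  0.0091] hi [0.5066 0.1757 0.0615]
side star_sweet 0 0.49 [251.7, 156.7] 154 med [ 0.7552 -0.001   0.015 ] lo [ 0.7362 -0.024  -0.004 ] hi [0.7943 0.0247 0.0225]
side twist_sweet 0 0.68 [179.0, 184.4] 155 med [0.5871 0.21   0.021 ] lo [0.5744 0.1768 0.0001] hi [0.6167 0.2465 0.0322]
side twist_sweet 1 0.52 [245.8, 201.0] 1321 med [ 0.5538 -0.0342  0.0188] lo [ 0.5076 -0.1101  0.0091] hi [0.6061 0.0401 0.0265]
side sugar_caddy 0 0.98 [345.7, 250.4] 1352 med [ 0.4232 -0.36    0.053 ] lo [ 0.375  -0.4254  0.0042] hi [ 0.4799 -0.2972  0.0699]
0.95
```

View pics/crop1.png

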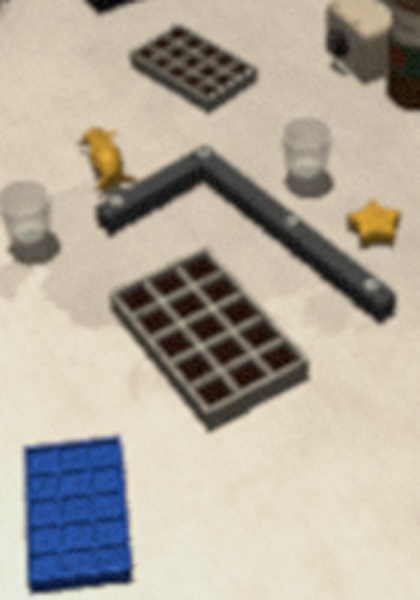

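The crop confirms it: the large light-grey 3x5 tray at (240,201) sits inside the L. The smaller grey one at (235,111) and the blue one are look-alikes. Next I'll refine both poses and check reachability.

```bash
cat >> h.py <<'E'
from scipy.optimize import minimize
def inrect(L,c,hx,hy):  # signed dist
    q=np.abs(L-np.array(c))-np.array([hx,hy]); return np.linalg.norm(np.maximum(q,0),axis=1)+np.minimum(q.max(1),0)
def sd_stop(L): return np.minimum(inrect(L,(.011,-.109),.011,.131),inrect(L,(-.044,.011),.066,.011))
def sd_mould(L): return inrect(L,(0,0),.05,.08)
def fit(P,p0,sd,lo,hi,sgn=2.0):
    # project top-plane mask samples: min |outside| plus model cells w/o points
    g=np.stack(np.meshgrid(np.arange(lo[0],hi[0],.003),np.arange(lo[1],hi[1],.003)),-1).reshape(-1,2); g=g[sd(g)<0]
    from scipy.spatial import cKDTree
    T=cKDTree(P)
    def cost(p):
        c,s=np.cos(p[2]),np.sin(p[2]); R=np.array([[c,-s],[s,c]])
        a=np.clip(sd((P-p[:2])@R),0,.01); b=np.clip(T.query(g@R.T+p[:2])[0]-.002,0,.01)
        return 1e4*((a**2).mean()+(b**2).mean())
    r=minimize(cost,p0,method="Nelder-Mead",options=dict(initial_simplex=np.array(p0)+np.array([[0,0,0],[.006,0,0],[0,.006,0],[0,0,.05]]),xatol=1e-5,fatol=1e-7))
    return r.x,r.fun
S0=[.6597,.1438,.147]; M0=[.559,-.0335,.03]
def pose(cam,d,m,which,p0):
    w=world(cam,d,m); w=w[(w[:,2]>.016)&(w[:,2]<.034)][:,:2]
    return fit(w,p0,*( (sd_stop,(-.12,-.25),(.03,.03)) if which=="s" else (sd_mould,(-.06,-.09),(.06,.09))))
def Rot(y):
    c,s=np.cos(y),np.sin(y); return np.array([[c,-s],[s,c]])
def rel(S,M): return np.r_[(np.array(M[:2])-S[:2])@Rot(S[2])*1000,np.degrees(M[2]-S[2])]
E
python3 - <<'E'
from h import *
np.set_printoptions(precision=4,suppress=True)
for c,ms,mm in(("scene","corner_stop_1","mould_1"),("side","corner_stop_0","mould_2")):
    d=np.load(f"f_{c}.npz")["d"]
    s,f=pose(c,d,np.load(f"m_{c}_{ms}.npy"),"s",S0); m,g=pose(c,d,np.load(f"m_{c}_{mm}.npy"),"m",M0)
    print(c,s,f,m,g,rel(s,m))
from scipy.spatial.transform import Rotation as Ro
y=.148
for k in(1,-1):
    x=k*np.array([np.cos(y),np.sin(y),0]); z=np.array([0,0,-1.]); q=Ro.from_matrix(np.c_[x,np.cross(z,x),z]).as_quat()[[3,0,1,2]]
    for l in((-.2,-.16),(-.111,-.16),(-.05,-.27),(-.05,-.17),(-.13,-.08)):
        P=np.array(S0[:2])+Rot(y)@np.array(l); print(k,l,P,ctrl.ik([*P,.0],q))
E
```

```text
scene [0.6588 0.1434 0.1482] 0.001287615915073238 [ 0.5584 -0.0335  0.0402] 0.0008281023025765432 [-125.3878 -160.1833   -6.1825]
side [0.6579 0.1419 0.1437] 0.004697732817173137 [ 0.5578 -0.0349  0.0218] 0.00459834361497689 [-124.3978 -160.6456   -6.9816]
1 (-0.2, -0.16) [ 0.4855 -0.0439] [-0.1482  0.65    0.2845  2.1198 -0.4244  0.4253 -0.9518]
1 (-0.111, -0.16) [ 0.5735 -0.0308] [-0.2679  0.7558  0.454   1.8906 -0.5442  0.6199 -0.8918]
1 (-0.05, -0.27) [ 0.6501 -0.1306] [-0.1242  0.8617  0.5164  1.6373 -0.5539  0.7929 -0.7834]
1 (-0.05, -0.17) [ 0.6353 -0.0317] [-0.2885  0.8345  0.5247  1.7171 -0.5765  0.749  -0.8962]
1 (-0.13, -0.08) [0.5429 0.0455] [-0.3533  0.709   0.3537  1.9697 -0.4539  0.5402 -1.1066]
-1 (-0.2, -0.16) [ 0.4855 -0.0439] [ 0.1851  0.6329 -0.2163  2.1157  0.3146  0.4227  1.44  ]
-1 (-0.111, -0.16) [ 0.5735 -0.0308] [ 0.1619  0.7109 -0.2387  1.885   0.286   0.5787  1.457 ]
-1 (-0.05, -0.27) [ 0.6501 -0.1306] [ 0.2985  0.8037 -0.2389  1.6311  0.2561  0.7377  1.6584]
-1 (-0.05, -0.17) [ 0.6353 -0.0317] [ 0.1576  0.7745 -0.2463  1.7108  0.2712  0.6898  1.4873]
-1 (-0.13, -0.08) [0.5429 0.0455] [ 0.0174  0.6823 -0.2255  1.965   0.2854  0.5245  1.3112]
```

```bash
cat >> h.py <<'E'
from scipy.spatial.transform import Rotation as Ro
S=np.array([.6585,.143,.147])
_x=-np.array([np.cos(S[2]),np.sin(S[2]),0]); _z=np.array([0,0,-1.])
Q=Ro.from_matrix(np.c_[_x,np.cross(_z,_x),_z]).as_quat()[[3,0,1,2]]
def W(x,y,z): return np.r_[S[:2]+Rot(S[2])@np.array([x,y])/1000,z/1000]
def st(tag=""):
    s=get_state(); L=(s["tcp_pos"][:2]-S[:2])@Rot(S[2])*1000; f=s["contact_force"]; fl=f[:2]@Rot(S[2])
    print(tag,"t%.2f"%s["time"],"L",L.round(1),"z %.1f"%(s["tcp_pos"][2]*1000),"F",fl.round(1),"%.1f"%f[2],"w %.3f"%s["width"]); return fl
def snap(cam,name):
    im,d=vision.grab_frame(cam); cv2.imwrite(f"pics/{name}.png",im); return im,d
E
python3 - <<'E'
from h import *
st(); ctrl.movep(W(-212,-160,150),Q); st()
ctrl.movel(W(-212,-160,-3),max_speed=.12); st()
snap("wrist","b_wrist"); snap("scene","b_scene")
E
```

```text
t0.95 L [-346.3  488.2] z 231.3 F [0.2 0. ] 0.4 w 0.085
 t3.33 L [-211.5 -159.3] z 150.1 F [0.  0.5] -0.4 w 0.086
 t4.75 L [-211.6 -160.1] z -2.5 F [-0.3  0.7] 0.2 w 0.086
```

View pics/b_wrist.png

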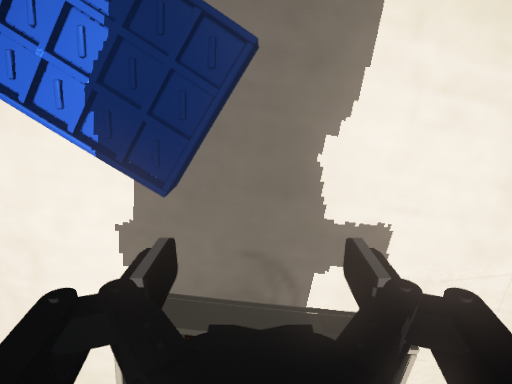

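View pics/b_scene.png

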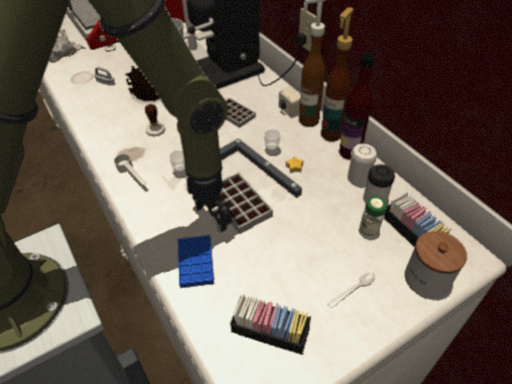

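The fingers are down between the blue mould (corner at (165,195)) and the grey mould's near wall (row ~305), clear of both. Now I'll push towards the long bar.

Run:
```python
from h import *
for x in(-170,-130,-119):
    ctrl.movel(W(x,-160,-3),max_speed=.05); f=st(x)
    if abs(f[0])>12: break
else:
  for x in np.arange(-117,-104,1.5):
    ctrl.movel(W(x,-160,-3),max_speed=.02); f=st(x)
    if abs(f[0])>12: break
snap("scene","c_scene"); snap("side","c_side")
```

```text
-170 t5.84 L [-169.6 -159.7] z -3.0 F [0.3 0.7] 1.1 w 0.085
-130 t6.79 L [-129.5 -160. ] z -2.9 F [ 0.2 -0.4] -0.4 w 0.085
-119 t7.16 L [-118.3 -160. ] z -2.9 F [ 0.1 -0.1] 0.1 w 0.085
-117.0 t7.41 L [-117. -160.] z -3.0 F [-1.9 -0.6] -0.4 w 0.085
-115.5 t7.66 L [-116. -160.] z -3.1 F [-3.2  0. ] 1.9 w 0.085
-114.0 t7.91 L [-113.6 -160. ] z -3.0 F [-2.3 -0.1] -0.7 w 0.085
-112.5 t8.16 L [-112.2 -160. ] z -3.1 F [-0.7 -0. ] -0.9 w 0.086
-111.0 t8.41 L [-110.7 -160. ] z -3.0 F [-1.  -0.8] -0.7 w 0.086
-109.5 t8.66 L [-109.2 -160. ] z -3.0 F [-0.9  0. ] -0.1 w 0.086
-108.0 t8.91 L [-108.9 -160. ] z -3.1 F [-5.1 -0.4] 2.4 w 0.085
-106.5 t9.16 L [-108.9 -160. ] z -3.2 F [-8.9  0.4] 5.3 w 0.085
-105.0 t9.41 L [-108.9 -160. ] z -3.3 F [-12.4   1.4] 9.5 w 0.085
```

View pics/c_scene.png

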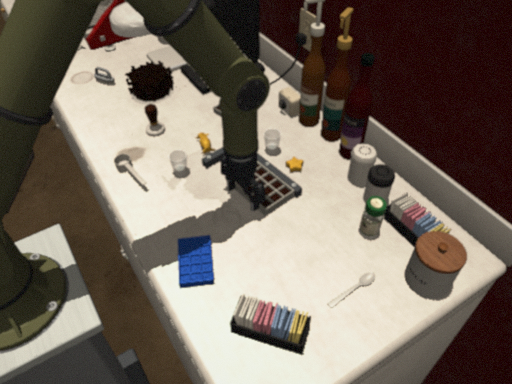

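The mould sits against the long bar, stalled at -108.9 with the force rising. I'll back off, close the fingers and go to the right end.

Run:
```python
from h import *
ctrl.movel(W(-130,-160,-3),max_speed=.08)
ctrl.movel(W(-130,-170,90),max_speed=.2)
ctrl.movel(W(-50,-295,90),max_speed=.2); ctrl.close_gripper(20); st()
im,d=snap("scene","d_scene")
rs=models.masks_of("scene","mould")
for r in rs:
    w=world("scene",d,r["mask"]); c=np.median(w,0)
    if r["p"]>.3 and .55<c[0]<.68 and abs(c[1]+.0)<.1:
        p,f=pose("scene",d,r["mask"],"m",[*W(-50,-160,0)[:2],S[2]]); print(r["p"],rel(S,p),f)
ctrl.movel(W(-50,-295,8),max_speed=.12); st()
snap("side","d_side"); snap("wrist","d_wrist")
```

```text
t12.24 L [ -50. -295.] z 90.0 F [-0.1 -0. ] 0.0 w -0.000
0.57 [ -48.52152925 -153.47187294   -0.21341033] 0.0016592151530430371
 t13.18 L [ -49.5 -295.2] z 8.6 F [ 0.6 -0.4] -0.3 w -0.000
```

View pics/d_scene.png

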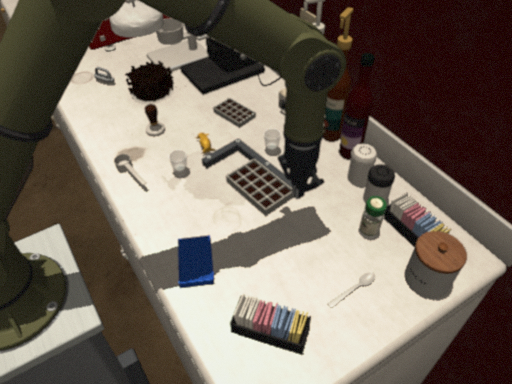

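View pics/d_wrist.png

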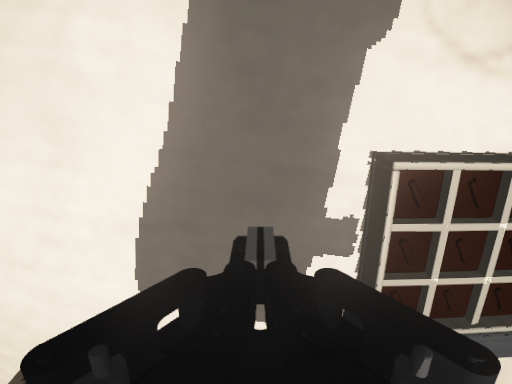

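The scene shows the mould lying along the long bar. In the wrist view the closed fingertips (~(262,245)) stand to the right of the mould's end (column ~370). Now I'll push towards the short bar.

Run:
```python
from h import *
ok=True
for y in(-255,-230,-205,-186):
    ctrl.movel(W(-50,y,8),max_speed=.05); f=st(y)
    if np.hypot(*f)>12: ok=False;break
if ok:
  for y in np.arange(-184,-164,1.5):
    ctrl.movel(W(-50,y,8),max_speed=.02); f=st(y)
    if np.hypot(*f)>12: break
snap("scene","e_scene"); snap("side","e_side"); snap("wrist","e_wrist")
```

```text
-255 t14.22 L [ -50.1 -255.5] z 8.0 F [ 0.1 -0.7] 1.0 w 0.000
-230 t14.88 L [ -49.7 -229.3] z 8.1 F [-0.1 -0.1] -0.9 w 0.000
-205 t15.53 L [ -49.9 -204.3] z 8.0 F [-1.1  0. ] -0.2 w -0.000
-186 t16.06 L [ -49.9 -185.1] z 8.0 F [ 1.4 -0.3] -0.1 w -0.000
-184.0 t16.31 L [ -50.  -183.9] z 8.0 F [ 1.6 -0.3] -0.9 w -0.000
-182.5 t16.56 L [ -50.  -182.8] z 8.0 F [-0.1 -1.2] -0.6 w 0.000
-181.0 t16.81 L [ -50.  -181.1] z 8.0 F [-0.2 -1.7] -1.2 w -0.000
-179.5 t17.06 L [ -50.  -179.3] z 8.0 F [-0.4 -1.9] 0.9 w 0.000
-178.0 t17.31 L [ -50.  -177.7] z 8.0 F [ 0.2 -1. ] 0.3 w 0.000
-176.5 t17.56 L [ -50.  -176.2] z 8.0 F [-0.6 -1.8] -0.4 w -0.000
-175.0 t17.81 L [ -50.  -174.8] z 8.0 F [ 0.1 -0.8] 1.0 w -0.000
-173.5 t18.06 L [ -50.  -174.4] z 8.0 F [ 0.9 -4.9] 0.0 w -0.000
-172.0 t18.31 L [ -50.  -174.3] z 8.1 F [ 0.6 -7.8] -2.3 w 0.000
-170.5 t18.56 L [ -50.  -174.2] z 8.1 F [  0.7 -10.8] -2.3 w 0.000
-169.0 t18.81 L [ -50.  -174.2] z 8.2 F [  1.5 -13.3] -1.7 w 0.000
```

View pics/e_scene.png

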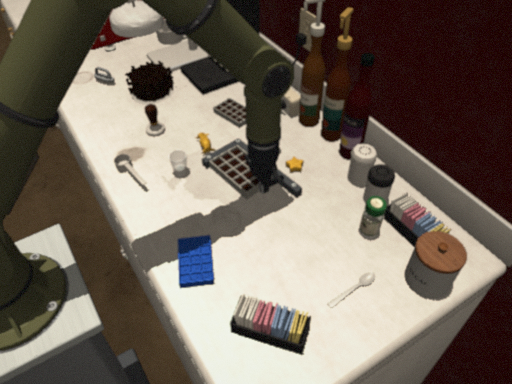

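View pics/e_wrist.png

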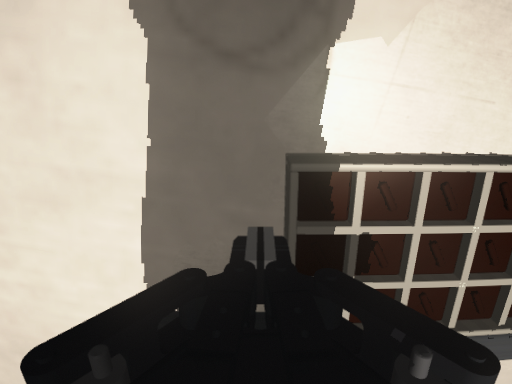

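It stalled at -174.2, as expected for home plus the finger thickness. I'll retreat and give a light re-seating push in +x at mid-side with the closed fingers, then check with nothing in the way.

Run:
```python
from h import *
ctrl.movel(W(-50,-190,8),max_speed=.08); st()
ctrl.movel(W(-50,-200,100),max_speed=.2)
ctrl.movel(W(-145,-85,100),max_speed=.2)
ctrl.movel(W(-145,-85,8),max_speed=.12); st()
ctrl.movel(W(-118,-85,8),max_speed=.05); st()
for x in np.arange(-116,-100,1.5):
    ctrl.movel(W(x,-85,8),max_speed=.02); f=st(x)
    if np.hypot(*f)>10: break
ctrl.movel(W(-135,-85,8),max_speed=.08)
ctrl.movel(W(-150,-100,150),max_speed=.2)
ctrl.movep(W(-330,-60,230),Q); st()
for c in("scene","side"):
    im,d=snap(c,"g_"+c)
    for t,p0 in(("mould",[*W(-50,-80,0)[:2],S[2]]),("corner_stop",S)):
      for r in models.masks_of(c,t):
        w=world(c,d,r["mask"]); 
        if len(w)<50 or r["p"]<.3: continue
        m=np.median(w,0)
        if .55<m[0]<.72 and -.05<m[1]<.13:
            p,f=pose(c,d,r["mask"],"m" if t=="mould" else "s",p0); print(c,t,round(r["p"],2),p.round(4),rel(S,p).round(2),round(f,4))
    for t in("shot_glass_a","star_sweet","twist_sweet","sugar_caddy","teaspoon"):
      for r in models.masks_of(c,t)[:2]:
        if r["p"]>.4: print(c,t,np.median(world(c,d,r["mask"]),0).round(4))
    a=im[120:220,180:310] if c=="scene" else im[140:240,170:300]
    cv2.imwrite(f"pics/gc_{c}.png",cv2.resize(a,None,fx=5.5,fy=5.5,interpolation=cv2.INTER_CUBIC))
st()
```

```text
t19.38 L [ -50.1 -189.6] z 7.9 F [-0.7  1.1] -0.8 w -0.000
 t21.80 L [-144.5  -85.3] z 8.4 F [-0.1 -0.4] -0.2 w 0.000
 t22.49 L [-118.3  -85. ] z 7.8 F [0.  0.4] 0.0 w 0.000
-116.0 t22.74 L [-116.1  -85. ] z 8.0 F [ 0.9 -0.5] 0.4 w 0.000
-114.5 t22.99 L [-114.4  -85. ] z 8.0 F [-0.2 -0.4] -0.0 w -0.000
-113.0 t23.24 L [-112.9  -85. ] z 8.0 F [-0.6 -0.4] -0.5 w -0.000
-111.5 t23.49 L [-111.4  -85. ] z 8.0 F [0.  0.8] 0.8 w -0.000
-110.0 t23.74 L [-109.9  -85. ] z 8.0 F [ 0.4 -0.1] -0.2 w -0.000
-108.5 t23.99 L [-108.7  -85. ] z 7.9 F [-1.3 -0. ] -0.8 w 0.000
-107.0 t24.24 L [-108.6  -85. ] z 7.8 F [-6.3 -0.1] 2.0 w 0.000
-105.5 t24.49 L [-108.6  -85.1] z 7.7 F [-9.7 -0.6] 6.0 w 0.000
-104.0 t24.74 L [-108.6  -85. ] z 7.5 F [-12.2   0.5] 9.2 w -0.000
 t26.96 L [-328.7  -60. ] z 229.8 F [-0.3  0.1] 0.5 w -0.000
scene mould 0.83 [0.6216 0.0581 0.1562] [-48.9  -78.6    0.53] 0.0021
scene corner_stop 0.61 [0.6602 0.1432 0.1434] [ 1.67 -0.01 -0.21] 0.0039
scene shot_glass_a [0.7418 0.0884 0.0454]
scene star_sweet [ 0.7553 -0.0043  0.0203]
scene twist_sweet [0.5892 0.2038 0.0246]
scene sugar_caddy [ 0.4345 -0.3681  0.0481]
scene teaspoon [ 0.6531 -0.3797  0.0064]
side mould 0.96 [0.6246 0.0464 0.0994] [-47.71 -90.57  -2.73] 0.1641
side corner_stop 0.75 [0.6642 0.1205 0.1222] [  2.31 -23.06  -1.42] 0.2954
side shot_glass_a [0.4766 0.1546 0.0361]
side shot_glass_a [0.7356 0.0927 0.0436]
side star_sweet [ 0.7529 -0.0009  0.0168]
side sugar_caddy [ 0.4231 -0.3596  0.0518]
side teaspoon [ 0.6668 -0.3815  0.0039]
 t27.76 L [-330.  -60.] z 230.0 F [-0.6 -0.5] -0.3 w 0.000
```

View pics/gc_scene.png

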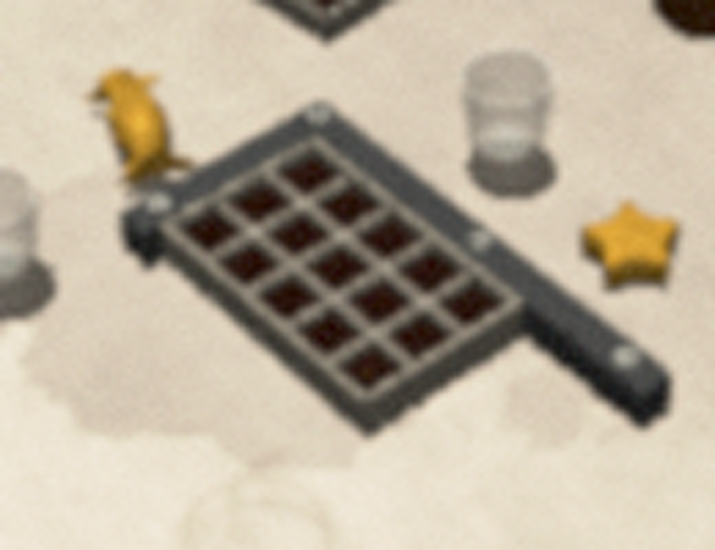

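View pics/gc_side.png

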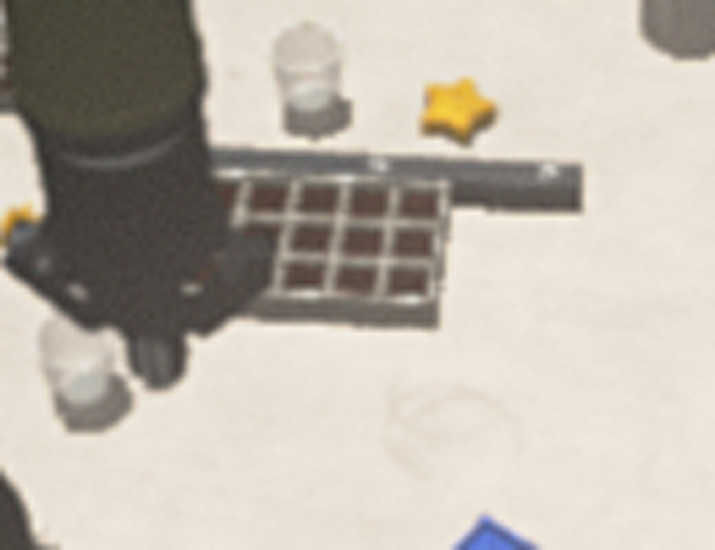

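View pics/g_scene.png

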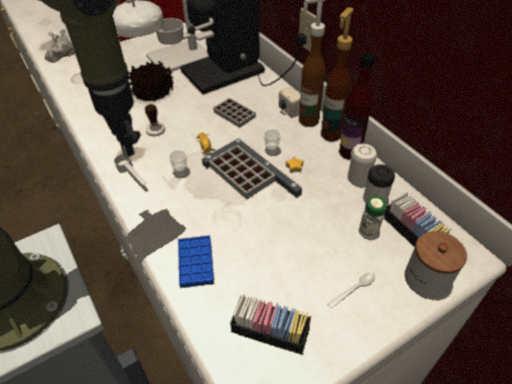

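The scene view shows the mould in the corner, but the hand hides its left part in the side view. I'll move the arm away for one more look.

Run:
```python
from h import *
ctrl.set_joints([-1.063,0.507,-0.238,1.5,0.126,1.149,-0.155]); st()
for c in("side","scene"):
    im,d=snap(c,"h_"+c)
    for t,p0 in(("mould",[*W(-50,-80,0)[:2],S[2]]),("corner_stop",S)):
      for r in models.masks_of(c,t):
        w=world(c,d,r["mask"]); m=np.median(w,0)
        if len(w)>50 and r["p"]>.3 and .55<m[0]<.72 and -.05<m[1]<.13:
            p,f=pose(c,d,r["mask"],"m" if t=="mould" else "s",p0); print(c,t,round(r["p"],2),rel(S,p).round(2),round(f,4))
    a=im[140:240,170:300] if c=="side" else im[125:205,195:300]
    cv2.imwrite(f"pics/hc_{c}.png",cv2.resize(a,None,fx=6,fy=6,interpolation=cv2.INTER_CUBIC))
```

```text
t29.73 L [-344.9  487.1] z 231.8 F [-0.5  0.1] 0.6 w 0.000
side mould 0.77 [-5.032e+01 -8.064e+01  3.000e-02] 0.0063
side corner_stop 0.95 [ 0.79 -1.16 -0.39] 0.0104
scene mould 0.97 [-49.04 -79.56   0.58] 0.0017
scene corner_stop 0.59 [ 1.51  0.39 -0.17] 0.0034
```

View pics/hc_side.png

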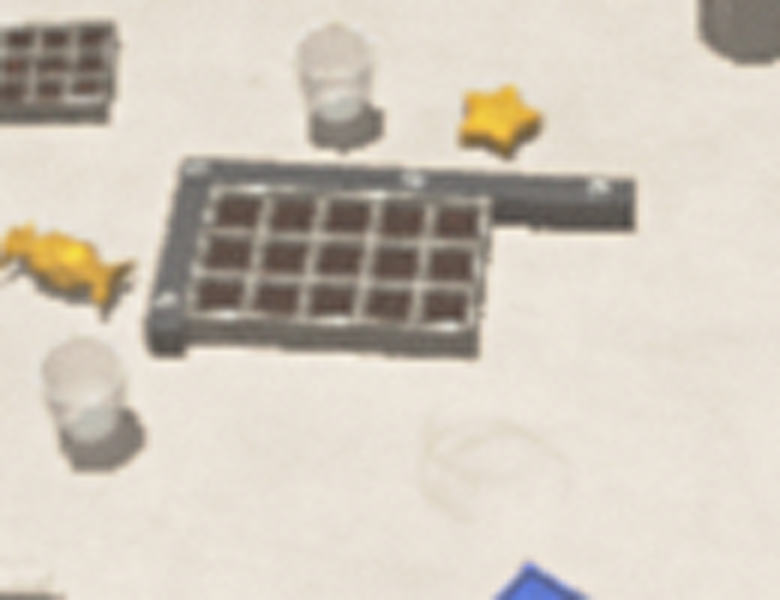

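View pics/hc_scene.png

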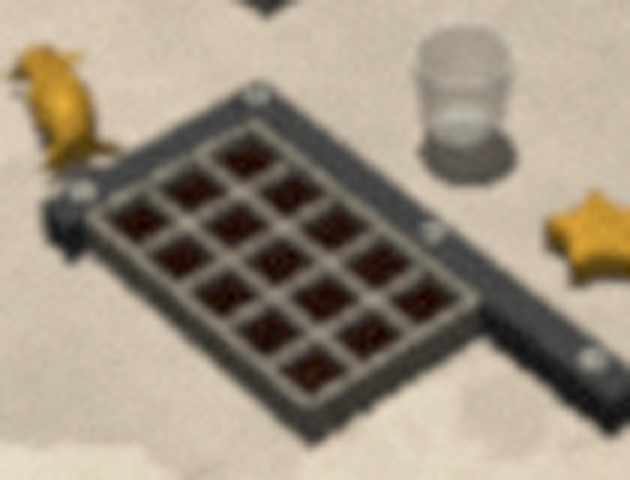

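Both views show the mould flush on both bars with no gap. The bystanders are in place and the arm is clear, so I'm handing in.

```bash
python3 -c "
from station import ticket; print(ticket.close_job())"
```

```text
the job is handed in; nothing more can be done
None
```

The mould is home in the inner corner of the stop, and I handed the job in at about 30 s on the robot's clock.

**What I did:** I pushed the large grey mould against the long bar with the two open fingertips. I then slid it along that bar to the short bar with the fingers closed, and gave the near side a light re-seating push. Each push stalled firmly with about 12–13 N. The hand then went back to its start pose, clear of everything.

**Last checks:**
- **Pose:** relative to the stop as first measured, the side camera gave (-50.3, -80.6) mm and 0.03° of turn. The scene camera gave (-49.0, -79.6) mm and 0.6°. The target is (-50, -80) mm.
- **Gaps:** neither close-up picture shows a gap at either bar.
- **Disagreement:** the two cameras differ by about 1 mm and 0.5°, and re-measuring the fixed stop shifted it by up to 1.5 mm. That is within the calibration error.
- **Bystanders:** the glasses, sweets and caddy read within a few millimetres of where they started. An earlier side-camera reading put one glass about 8 mm off, but the hand was partly hiding that area. The teaspoon's x reading scattered by up to 25 mm, which I put down to how few of its pixels were seen, since nothing went near it.

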